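Make up two engine service kits from the trolley stock

ROBOT

A 7-joint arm with a two-finger parallel gripper is mounted at the origin on the work surface. World frame = base frame: x ahead of the robot, y to its left, z up, the work surface at z = 0. Lengths are in m, angles in rad, forces in N, time in s.
With the tool pointing down it reaches from about 0.4 to 0.875 m from the base axis. Payload 6.5 kg.
Tool frame: the origin (TCP) lies between the finger pads; the fingertips stand 14 mm ahead of it and the grasp point (between the pads) lies 5 mm behind it; y points along the fingers, x is the direction in which the jaws open and shut, and the axes are right-handed (so a half turn about y gives the same grasp; the last joint's range is limited). The gripper opens to 88 mm and grips with 3 to 60 N. Pads are 18 mm wide; open, the fingers measure 123 mm over their backs; the gripper's body (75 mm by 187 mm) begins 45 mm behind the grasp point.
Start: joints at [-1.379, 0.536, -0.004, 1.538, 0.003, 1.067, -0.071], TCP at [0.166, 0.629, 0.253] pointing down, gripper open.
Joint ranges: [-2.7, 2.7], [-0.37, 2.16], [-1.27, 1.26], [0.24, 2.4], [-1.31, 4.45], [0.19, 1.91], [-2.76, 2.76]. Speed limits (rad/s): [2.39, 2.39, 3.14, 3.14, 3.14, 3.14, 3.14].

INTERFACE

Orientations are given as a rotation vector (axis times angle).
In Python, from cell import telemetry, imaging, order gives the robot as it stands.
- The arm moves only by the tool servo_tool, never from a script. Its argument "targets" is a list of rows, each a list of 7 numbers: the shift along the tool's x, y, z in m, then the turn, a rotation vector about the tool's x, y, z in degrees, then the finger opening in m, from 0 to 0.0881. A call has 1 to 20 rows; each row shifts and turns the commanded pose from where the row before left it, along the tool's axes as they then stand; what a row does not reach is not made up. A row lasts 1/10 s, in which the tool goes at most 50 mm and 8.59 degrees, less where a joint would pass 70% of its speed; a pose out of reach is approached as far as the arm can. A call is refused whole if a number of a shift passes 0.05 or a number of a turn 8.59, either way. A call with a gripper value outside its range is refused whole. The fingers move at their own pace and stop on an object; "squeeze" is the grip in N (left out, the last holds). Time passes only in rows, so rows that do not move let the fingers close. It gives the time, the measured TCP pose, the force and the opening at its end, in the units of the state.
- telemetry.sense(): the state, without advancing time (a new reading comes with each control period).
- imaging.camera(name): name is "scene" or "top" or "wrist"; returns (picture, depth): 480x640x3 uint8, red, green, blue; 480x640 float32, m along the optical axis (not along the pixel's ray), 0 where there is no reading.
- imaging.camera_params(name): a dict with "K" (3x3 intrinsics, pixels), "rvec" (rotation vector, rad) and "tvec" (3), from world to camera coordinates, as OpenCV has them. Camera axes: x right, y down, z forward; pixel columns grow to the right and rows downward; lengths in m; the calibration is good to about 2 mm. A picture is of the moment at which its call begins: read the wrist's pose just before it. camera_params takes no time and is no camera call; for the wrist camera it gives the pose at the moment of the call.
- order.finish_job(): hands the job in, once; it reports no verdict.
The state is a dict: "clock": time; "q": joint angles; "dq": joint speeds; "joint_efforts": joint torques, N m; "eef_pos": TCP position; "tool_rot": TCP orientation; "contact_force": force on the tool from outside, world axes, zero at the start; "torque": the same for the moment, N m; "gripper_width": finger opening in m.
Only numpy, scipy, OpenCV 4.12 (cv2) and the standard library are available. Lean on these libraries where they do the work, as an engineer would, in place of code of your own. Each camera call takes 0.05 s, during which the arm holds its last target.

TASK

Make up the two kits in the blue trays. Square tray: the flanged collar standing on its flange, the slim sleeve standing upright inside the collar's bore, and the brass hex plug standing on its hex head beside the collar. Divided tray: the longer of the two rocker arms lying flat, right way up, in the longer pocket, and the pulley standing hub upwards in the shorter pocket; leave the wide sleeve and the short rocker arm where they are.

Things in the scene. Friction and masses are not known exactly. Their poses are not given: they have to be found in the camera images.
- square_tray: Blue open tray, fixed, 148 x 148 mm outside and 22 mm high, walls 4 mm, floor 4 mm thick, so 140 x 140 mm inside. Origin at the centre of its underside, z up, x and y parallel to its sides (turned up to 0.3 rad from the world's). It and the divided tray stand left and right of the stock, either way round.
- long_tray: Blue divided tray, fixed, 96 mm along its x and 230 mm along its y, 22 mm high, walls 4 mm, floor 4 mm thick. Origin at the centre of its underside, z up (turned up to 0.3 rad from the world's axes). A cross wall divides it: the longer pocket (88 mm in x, 130 mm in y) is centred at y = -46 mm, the shorter pocket (88 x 88 mm) at y = +67 mm. Tells itself from the square tray by its length and the cross wall.
- flanged_collar: Aluminium collar, 24 mm high: a flat two-eared flange 88 mm long (its y) by 56 mm wide (its x) and 8 mm thick, with a round neck 50 mm in diameter above it. The bore is 40 mm in diameter and goes right through. Easily held by the neck. Origin at the centre of its underside, z up; it stands on the bench top at the start, in any yaw.
- slim_sleeve: Plain steel tube standing upright, 26 mm in diameter and 56 mm tall, bore 18 mm: the slimmer and taller of the two sleeves. Origin at the centre of its underside, z up; it stands on the bench top at the start, in any yaw.
- wide_sleeve: Plain steel tube standing upright, 44 mm in diameter and 40 mm tall, bore 32 mm: the wider and shorter of the two sleeves. It belongs to neither kit. Origin at the centre of its underside, z up; it stands on the bench top at the start, in any yaw.
- hex_plug: Brass screw plug standing on its hexagonal head: head 37 mm across corners (32 mm across flats) and 16 mm high, round shank 22 mm in diameter up to 44 mm. Origin at the centre of its underside, z up; it stands on the bench top at the start, in any yaw.
- long_arm: Steel rocker arm, 104 mm long (its x): a slim bar with a pivot boss across its middle and a foot at each end. The boss is a cylinder of 26 mm diameter lying along y, with flat end faces 24 mm apart, top 26 mm above the underside; the bar is 14 mm wide, its top at 20 mm; right way up, a small screw stands on top of one end (26 mm high). Origin at the centre of its underside, z up; it stands on the bench top at the start, in any yaw.
- short_arm: Steel rocker arm like the other but only 66 mm long (its x), same boss. It belongs to neither kit. Origin at the centre of its underside, z up; it stands on the bench top at the start, in any yaw.
- pulley: Aluminium belt pulley: grooved wheel 64 mm in diameter and 22 mm high, lying flat, with a hub 28 mm in diameter standing up to 50 mm. Origin at the centre of its underside, z up; it stands on the bench top at the start, in any yaw.
Things that resemble listed ones, but are neither listed nor needed, are in the scene too. Leave any black look-alike of the square_tray alone.

How it is judged:
At the end, for the whole second after the job is handed in: Each named part on the floor of its own tray or pocket (within 4 mm of it), upright as asked within 0.1 rad; sleeve within 10 mm of the collar's axis, plug over 30 mm from it, pulley within 18 mm of its pocket's centre; all released, at rest; the other sleeve and arm within 30 mm of their start (x of flanged_collar in the frame of square_tray between -0.05 and 0.05 m and y of flanged_collar in the frame of square_tray between -0.05 and 0.05 m and z of flanged_collar in the frame of square_tray between 0 and 0.008 m and x of hex_plug in the frame of square_tray between -0.057 and 0.057 m and y of hex_plug in the frame of square_tray between -0.057 and 0.057 m and z of hex_plug in the frame of square_tray between 0 and 0.008 m and horizontal distance between hex_plug and flanged_collar above 0.03 m and horizontal distance between slim_sleeve and flanged_collar below 0.01 m and x of slim_sleeve in the frame of square_tray between -0.07 and 0.07 m and y of slim_sleeve in the frame of square_tray between -0.07 and 0.07 m and z of slim_sleeve in the frame of square_tray between 0 and 0.008 m and x of long_arm in the frame of long_tray between -0.04 and 0.04 m and y of long_arm in the frame of long_tray between -0.08 and -0.012 m and z of long_arm in the frame of long_tray between 0 and 0.008 m and x of pulley in the frame of long_tray between -0.018 and 0.018 m and y of pulley in the frame of long_tray between 0.049 and 0.085 m and z of pulley in the frame of long_tray between 0 and 0.008 m and angle between each of flanged_collar, slim_sleeve, hex_plug, long_arm, pulley's own z axis and vertical below 0.1 rad and linear speed of each of flanged_collar, slim_sleeve, hex_plug, long_arm, pulley below 0.02 m/s and distance of each of wide_sleeve, short_arm from where it was at the start of the episode below 0.03 m); the robot touches nothing.
It fails at once if The wide sleeve or the short rocker arm is moved by more than 30 mm (distance of any of wide_sleeve, short_arm from where it was at the start of the episode above 0.03 m).
It also fails if it takes over 118 s, if anything falls off the work surface, if the arm or the gripper's body presses on something with over 40 N, if the wrist force passes 120 N, or if a joint passes its speed limit or range.

## Working session

There is one attempt and no reset: what is moved stays moved. The work goes in short steps, Python scripts to look and compute and a tool call to move; the robot and the scene stay as the last step left them, time stands still between calls to the robot, and variables do not carry over. Pictures are saved under pics/ and viewed, and the job is handed in when it is done.

Besides the shell and the picture viewer there is one more tool, called in YAML: its name, and indented under it one key for each argument. servo_tool: Moves the arm, as the interface text tells. Its arguments: {"type":"object","properties":{"targets":{"type":"array"},"squeeze":{"type":"number"}},"required":["targets"]}

```bash
mkdir -p pics; ls
python3 - <<'E'
from cell import telemetry, imaging, order
import cv2
print(telemetry.sense())
for n in ["scene","top"]:
    p,d=imaging.camera(n); cv2.imwrite(f"pics/{n}0.png",p[:,:,::-1]); 
    import numpy as np; np.save(f"pics/{n}0d.npy",d)
    c=imaging.camera_params(n); print(n,c)
E
```

```text
pics
{'clock': 0.0, 'q': array([-1.37918391,  0.53717933, -0.00438336,  1.53884184,  0.00262415,
        1.06730199, -0.07120523]), 'dq': array([ 0.00203065, -0.00109764,  0.00039451,  0.00043546,  0.00017566,
        0.00055284,  0.0004486 ]), 'joint_efforts': array([-3.80473398e-05, -5.70982683e+01,  9.90784764e-01, -2.51606226e+01,
       -5.62370662e-02,  1.78040582e-02,  1.53547708e-04]), 'eef_pos': array([0.1656331 , 0.62794288, 0.25184326]), 'tool_rot': array([-1.32140085, -1.01636428,  1.01845213]), 'contact_force': array([-0.09465992,  0.21418267,  0.15981857]), 'torque': array([ 0.00488636, -0.02070968, -0.00534265]), 'gripper_width': 0.0883804422791466}
scene {'K': array([[555.08801475,   0.        , 316.47557199],
       [  0.        , 555.08801475, 243.09458267],
       [  0.        ,   0.        ,   1.        ]]), 'rvec': array([ 1.9874378 ,  1.04934515, -0.52494326]), 'tvec': array([-0.28056762, -0.18069352,  1.29670599])}
top {'K': array([[600.2175247 ,   0.        , 328.90135106],
       [  0.        , 600.2175247 , 246.45304827],
       [  0.        ,   0.        ,   1.        ]]), 'rvec': array([ 2.12038757, -2.1285607 ,  0.16234067]), 'tvec': array([0.01776984, 0.46946809, 1.1218238 ])}
```

View pics/top0.png

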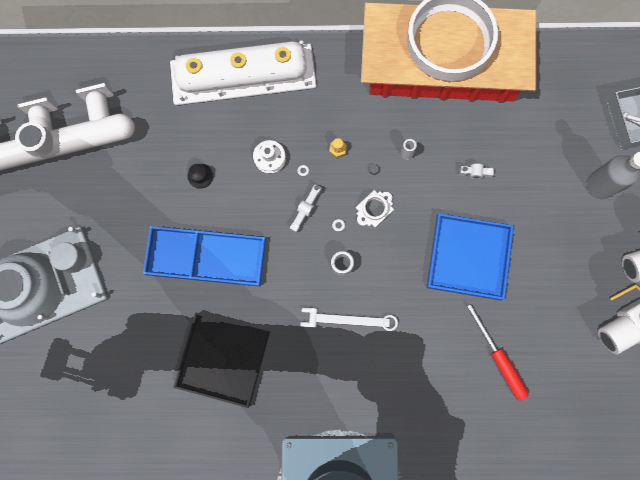

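View pics/scene0.png

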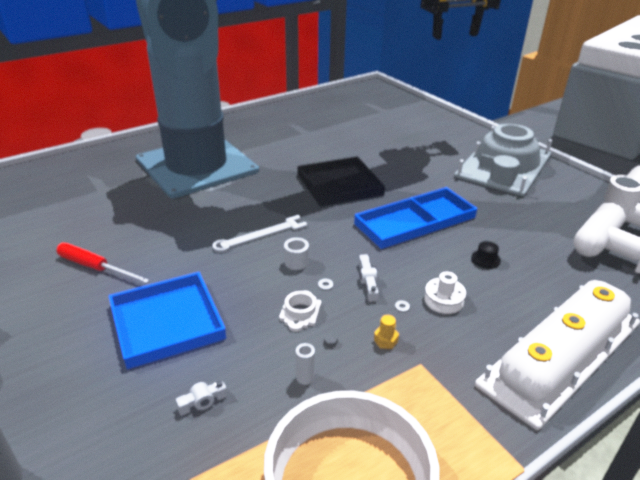

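Run:
```python
from scipy.spatial.transform import Rotation as R
print(R.from_rotvec([-1.32140085, -1.01636428,  1.01845213]).as_matrix().round(3))
```

```text
[[ 0.255 -0.    -0.967]
 [ 0.967 -0.002  0.255]
 [-0.002 -1.    -0.   ]]
```

```bash
cat > h.py <<'E'
import numpy as np, cv2
from scipy.spatial.transform import Rotation as R
from cell import telemetry, imaging, order
def proj(n,P,c=None):
    c=c or imaging.camera_params(n)
    return cv2.projectPoints(np.array(P,float).reshape(-1,3),c["rvec"],c["tvec"],c["K"],None)[0].reshape(-1,2)
def pix(n,u,v,z,c=None):
    "pixel + world height -> world"
    c=c or imaging.camera_params(n)
    Rm=cv2.Rodrigues(c["rvec"])[0]; o=-Rm.T@c["tvec"]
    d=Rm.T@np.linalg.inv(c["K"])@[u,v,1]
    return o+d*(z-o[2])/d[2]
def cloud(n,d,c=None):
    c=c or imaging.camera_params(n)
    v,u=np.mgrid[0:480,0:640]; K=c["K"]
    X=np.stack([(u-K[0,2])/K[0,0]*d,(v-K[1,2])/K[1,1]*d,d],-1)
    Rm=cv2.Rodrigues(c["rvec"])[0]
    return (X-c["tvec"])@Rm
E
python3 - <<'E'
from h import *
p=cv2.imread("pics/top0.png"); d=np.load("pics/top0d.npy")
c=imaging.camera_params("top"); Rm=cv2.Rodrigues(c["rvec"])[0]; print("cam",-Rm.T@c["tvec"])
print(proj("top",[[.166,.629,.253],[0,0,0]]))
W=cloud("top",d)
for n,(u,v) in dict(collar=(375,207),plug=(338,148),pulley=(268,155),slim=(409,148),wide=(343,262),arm1=(306,208),arm2=(477,170),sq=(471,257),bench=(300,250)).items(): print(n,W[v,u].round(3))
cv2.imwrite("pics/c1.png",cv2.resize(p[125:285,230:510],None,fx=2.8,fy=2.8,interpolation=cv2.INTER_CUBIC))
E
```

```text
cam [ 0.27275464 -0.00410449  1.18523953]
[[-76.76618445 421.86825452]
 [338.40887485 497.63596904]]
collar [ 0.557 -0.077 -0.001]
plug [ 0.668 -0.003  0.042]
pulley [0.652 0.136 0.05 ]
slim [ 0.679 -0.148  0.007]
wide [ 0.445 -0.011 -0.   ]
arm1 [0.55  0.061 0.026]
arm2 [ 0.626 -0.28   0.024]
sq [ 0.453 -0.266  0.001]
bench [ 0.47   0.075 -0.003]
```

View pics/c1.png

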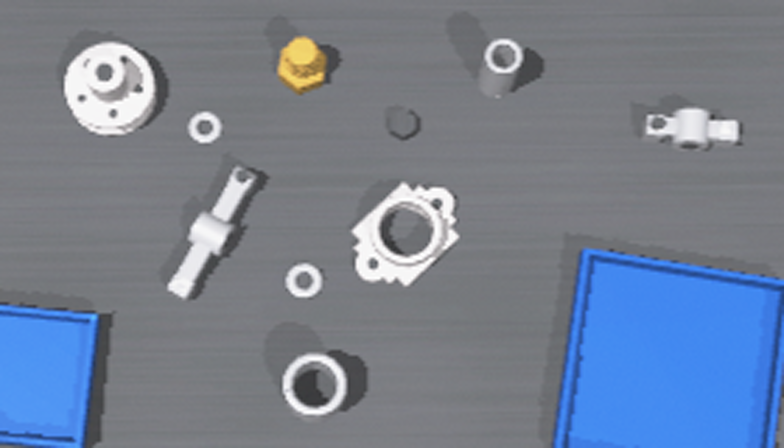

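```bash
cat > fit.py <<'E'
from h import *
from scipy.optimize import least_squares
d=np.load("pics/top0d.npy"); W=cloud("top",d); p=cv2.imread("pics/top0.png")
def sel(c,r,z0,z1):
    m=(np.hypot(W[...,0]-c[0],W[...,1]-c[1])<r)&(W[...,2]>z0)&(W[...,2]<z1); return W[m]
def circ(P,r):
    f=lambda x: np.hypot(P[:,0]-x[0],P[:,1]-x[1])-r
    return least_squares(f,P[:,:2].mean(0),loss='soft_l1',f_scale=.002).x
for n,c,r,z0,z1 in [("collar",(.557,-.077),.06,.018,.03),("slim",(.68,-.148),.03,.05,.062),("plug",(.668,-.003),.03,.038,.05),("pulleyhub",(.652,.136),.03,.044,.056),("pulleywheel",(.652,.136),.06,.015,.028),("wide",(.445,-.011),.04,.034,.046)]:
    P=sel(c,r,z0,z1); lo,hi=np.percentile(P,2,0),np.percentile(P,98,0)
    (cx,cy),rr=cv2.minEnclosingCircle(P[:,:2].astype(np.float32))
    print(n,len(P),"mean",P.mean(0).round(4),"enc",round(cx,4),round(cy,4),round(rr,4))
for n,c,r,z0 in [("arm1",(.55,.061),.08,.012),("arm2",(.626,-.28),.06,.012),("collarflange",(.557,-.077),.06,.004)]:
    P=sel(c,r,z0,.04); b=cv2.minAreaRect(P[:,:2].astype(np.float32)*1000); print(n,len(P),P.mean(0).round(4),b)
    B=sel(c,r,.0225,.04); print("  high pts",len(B),B.mean(0).round(4))
hsv=cv2.cvtColor(p,cv2.COLOR_BGR2HSV)
m=cv2.inRange(hsv,(100,150,60),(125,255,255)); nl,L,s,ce=cv2.connectedComponentsWithStats(m)
for i in range(1,nl):
    if s[i,4]>1500:
        for z0,z1 in ((.014,.03),(-.02,.03)):
            P=W[(L==i)&(W[...,2]>z0)&(W[...,2]<z1)]; print("tray",s[i],len(P),P.mean(0).round(4),cv2.minAreaRect(P[:,:2].astype(np.float32)*1000))
E
python3 fit.py
```

```text
collar 184 mean [ 0.5527 -0.0739  0.0226] enc 0.5532 -0.0746 0.0254
slim 83 mean [ 0.6687 -0.1421  0.0539] enc 0.6689 -0.1422 0.0138
plug 97 mean [ 0.677  -0.0009  0.0427] enc 0.6781 -0.0009 0.0117
pulleyhub 148 mean [0.6608 0.1389 0.0483] enc 0.6614 0.1384 0.0148
pulleywheel 560 mean [0.6585 0.1381 0.0209] enc 0.6619 0.1391 0.0331
wide 193 mean [ 0.4392 -0.0086  0.0383] enc 0.4396 -0.0084 0.022
arm1 457 [0.5522 0.0644 0.0198] ((552.8897094726562, 64.48696899414062), (25.112762451171875, 104.15599060058594), 60.990787506103516)
  high pts 103 [0.5579 0.0617 0.0247]
arm2 328 [ 0.6259 -0.2793  0.0204] ((627.5770874023438, -279.24017333984375), (64.3565902709961, 27.04310417175293), 87.52212524414062)
  high pts 87 [ 0.6265 -0.275   0.0249]
collarflange 662 [ 0.5516 -0.0731  0.0119] ((553.1825561523438, -70.4656982421875), (108.01145935058594, 99.21074676513672), 14.298514366149902)
  high pts 93 [ 0.5522 -0.0733  0.0243]
tray [ 427  214   86   86 5849] 776 [ 0.4546 -0.2632  0.0202] ((453.36865234375, -260.1170349121094), (149.13523864746094, 149.67633056640625), 80.27279663085938)
tray [ 427  214   86   86 5849] 5819 [ 0.454  -0.2635  0.0054] ((455.6863708496094, -263.7705383300781), (155.68641662597656, 155.2980499267578), 80.05583190917969)
tray [ 144  227  121   59 5710] 898 [0.4572 0.2662 0.02  ] ((456.98651123046875, 264.2605895996094), (230.7119598388672, 96.99109649658203), 84.04994201660156)
tray [ 144  227  121   59 5710] 5682 [0.4582 0.2653 0.0057] ((458.9264221191406, 264.0583801269531), (230.7119598388672, 100.89191436767578), 84.04994201660156)
```

```bash
cat >> h.py <<'E'
def Rt(yawdeg):
    "tool y down, tool x at yaw"
    a=np.radians(yawdeg); x=np.array([np.cos(a),np.sin(a),0]); y=np.array([0,0,-1.]); return np.stack([x,y,np.cross(x,y)],1)
def pose():
    s=telemetry.sense(); return s["eef_pos"],R.from_rotvec(s["tool_rot"]).as_matrix(),s
def plan(p1,yaw1,smax=.046,tmax=8.2,N=None,frm=None):
    p0,R0,s=pose()
    if frm is not None: p0,R0=np.array(frm[0],float),Rt(frm[1])
    Rr=R0.T@Rt(yaw1); rv=R.from_matrix(Rr).as_rotvec(); t=R0.T@(np.array(p1)-p0)
    n=N or 1
    while True:
        th=rv/n; Rs=R.from_rotvec(th).as_matrix()
        S=sum(np.linalg.matrix_power(Rs,k) for k in range(n)); sh=np.linalg.solve(S,t)
        if N or (np.linalg.norm(sh)<smax and np.degrees(np.linalg.norm(th))<tmax): break
        n+=1
    yaw=np.degrees(np.arctan2(R0[1,0],R0[0,0])); 
    print(f"N={n} row",[float(round(x,4)) for x in sh],[float(round(x,2)) for x in np.degrees(th)],"| now",p0.round(4),"yaw",round(yaw,1),"w",round(float(s['gripper_width']),4),"clk",round(s['clock'],2),"F",s['contact_force'].round(1))
E
python3 - <<'E'
from h import *
p,Rm,s=pose(); c=imaging.camera_params("wrist"); Rc=cv2.Rodrigues(c["rvec"])[0]; o=-Rc.T@c["tvec"]
print("cam in tool",(Rm.T@(o-p)).round(4)); print("cam axes in tool cols",(Rm.T@Rc.T).round(3)); print(c["K"])
ears=[pix("top",387.5,196.4,.008),pix("top",363.2,218.9,.008)]; e=ears[0]-ears[1]; print(ears,np.degrees(np.arctan2(e[1],e[0])),np.linalg.norm(e),(ears[0]+ears[1])/2)
plan([.553,-.074,.20],-47)
E
```

```text
cam in tool [-0.0003 -0.1328  0.0655]
cam axes in tool cols [[ 1.    -0.001  0.   ]
 [-0.001 -0.256  0.967]
 [-0.001 -0.967 -0.256]]
[[394.65728797   0.         315.74774036]
 [  0.         394.65728797 239.75375379]
 [  0.           0.           1.        ]]
[array([ 0.57679615, -0.10184474,  0.008     ]), array([ 0.5307217 , -0.05235132,  0.008     ])] -47.04889437521308 0.06761991546117746 [ 0.55375892 -0.07709803  0.008     ]
N=22 row [0.0092, 0.0024, -0.0434] [0.0, 5.56, -0.0] | now [0.1656 0.628  0.2519] yaw 75.2 w 0.0884 clk 0.1 F [-0.1  0.7 -1. ]
```

Run:
```python
from h import *
plan([.553,-.074,.20],75.2)
plan([.553,-.074,.20],-47,frm=([.553,-.074,.20],75.2))
```

```text
N=18 row [-0.0322, 0.0029, -0.0308] [0.0, 0.0, -0.01] | now [0.1656 0.628  0.2519] yaw 75.2 w 0.0884 clk 0.1 F [-0.1  0.7 -1. ]
N=15 row [-0.0, 0.0, 0.0] [0.0, 8.15, 0.0] | now [ 0.553 -0.074  0.2  ] yaw 75.2 w 0.0884 clk 0.1 F [-0.1  0.7 -1. ]
```

servo_tool:
  targets:
    - [-0.0322,0.0029,-0.0308,0,0,0,0.07]
    - [-0.0322,0.0029,-0.0308,0,0,0,0.07]
    - [-0.0322,0.0029,-0.0308,0,0,0,0.07]
    - [-0.0322,0.0029,-0.0308,0,0,0,0.07]
    - [-0.0322,0.0029,-0.0308,0,0,0,0.07]
    - [-0.0322,0.0029,-0.0308,0,0,0,0.07]
    - [-0.0322,0.0029,-0.0308,0,0,0,0.07]
    - [-0.0322,0.0029,-0.0308,0,0,0,0.07]
    - [-0.0322,0.0029,-0.0308,0,0,0,0.07]
    - [-0.0322,0.0029,-0.0308,0,0,0,0.07]
    - [-0.0322,0.0029,-0.0308,0,0,0,0.07]
    - [-0.0322,0.0029,-0.0308,0,0,0,0.07]
    - [-0.0322,0.0029,-0.0308,0,0,0,0.07]
    - [-0.0322,0.0029,-0.0308,0,0,0,0.07]
    - [-0.0322,0.0029,-0.0308,0,0,0,0.07]
    - [-0.0322,0.0029,-0.0308,0,0,0,0.07]
    - [-0.0322,0.0029,-0.0308,0,0,0,0.07]
    - [-0.0322,0.0029,-0.0308,0,0,0,0.07]

```text
clock: 1.9
eef_pos: [0.5545, -0.0749, 0.2002]
tool_rot: [-1.32, -1.017, 1.018]
contact_force: [1.4, 1.4, 1.1]
gripper_width: 0.0698
```

servo_tool:
  targets:
    - [0,0,0,0,8.15,0,0.07]
    - [0,0,0,0,8.15,0,0.07]
    - [0,0,0,0,8.15,0,0.07]
    - [0,0,0,0,8.15,0,0.07]
    - [0,0,0,0,8.15,0,0.07]
    - [0,0,0,0,8.15,0,0.07]
    - [0,0,0,0,8.15,0,0.07]
    - [0,0,0,0,8.15,0,0.07]
    - [0,0,0,0,8.15,0,0.07]
    - [0,0,0,0,8.15,0,0.07]
    - [0,0,0,0,8.15,0,0.07]
    - [0,0,0,0,8.15,0,0.07]
    - [0,0,0,0,8.15,0,0.07]
    - [0,0,0,0,8.15,0,0.07]
    - [0,0,0,0,8.15,0,0.07]
    - [0,0,0,0,0,0,0.07]
    - [0,0,0,0,0,0,0.07]

```text
clock: 3.6
eef_pos: [0.5539, -0.0731, 0.2003]
tool_rot: [-1.475, 0.638, -0.638]
contact_force: [-0.8, -0.3, -0.6]
gripper_width: 0.0699
```

Run:
```python
from h import *
c=imaging.camera_params("wrist")
p,d=imaging.camera("wrist"); cv2.imwrite("pics/w1.png",p[:,:,::-1]); np.save("pics/w1d.npy",d)
import pickle; pickle.dump(c,open("pics/w1c.pkl","wb"))
W=cloud("wrist",d,c)
for nm,cc,r,z0,z1 in [("neck",(.5535,-.0755),.04,.019,.03),("flange",(.5535,-.0755),.06,.004,.012)]:
    m=(np.hypot(W[...,0]-cc[0],W[...,1]-cc[1])<r)&(W[...,2]>z0)&(W[...,2]<z1); P=W[m]
    print(nm,len(P),P.mean(0).round(4),cv2.minEnclosingCircle(P[:,:2].astype(np.float32)))
plan([.5535,-.0755,.12],-47)
```

```text
neck 1154 [ 0.5532 -0.072   0.0242] ((0.5528720617294312, -0.07227703928947449), 0.02498425543308258)
flange 2528 [ 0.5553 -0.0704  0.0087] ((0.5520985126495361, -0.07290155440568924), 0.04383942484855652)
N=2 row [0.0007, 0.0402, -0.0009] [0.01, 0.09, -0.01] | now [ 0.5539 -0.0732  0.2004] yaw -46.8 w 0.0697 clk 3.65 F [-0.2 -0.3 -0.2]
```

View pics/w1.png

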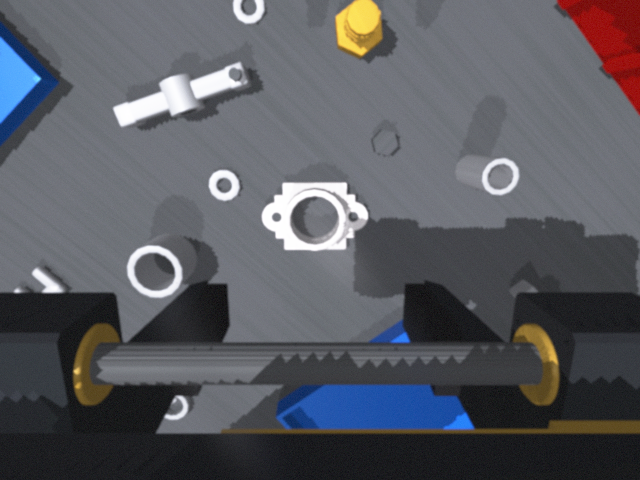

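servo_tool:
  targets:
    - [-0.001,0.04,0,0,0,0,0.07]
    - [0,0.04,0,0,0,0,0.07]
    - [0,0.04,0,0,0,0,0.07]
    - [0,0.03,0,0,0,0,0.07]
    - [0,0.015,0,0,0,0,0.07]
    - [0,0.011,0,0,0,0,0.07]
    - [0,0,0,0,0,0,0.07]
    - [0,0,0,0,0,0,0.07]

```text
clock: 4.45
eef_pos: [0.5543, -0.0728, 0.0256]
tool_rot: [-1.473, 0.64, -0.642]
contact_force: [-0.9, -0.8, -0.2]
gripper_width: 0.0699
```

servo_tool:
  targets:
    - [0,0.0015,0,0,0,0,0.06]
    - [0,0,0,0,0,0,0.045]
    - [0,0,0,0,0,0,0.04]
    - [0,0,0,0,0,0,0.04]
    - [0,0,0,0,0,0,0.04]
    - [0,0,0,0,0,0,0.04]
    - [0,0,0,0,0,0,0.04]
  squeeze: 30

```text
clock: 5.15
eef_pos: [0.5538, -0.0724, 0.0236]
tool_rot: [-1.473, 0.64, -0.641]
contact_force: [-1.2, 0.7, 5.9]
gripper_width: 0.0496
```

servo_tool:
  targets:
    - [0,-0.02,0,0,0,0,0.04]
    - [0,-0.04,0,0,0,0,0.04]
    - [0,-0.045,0,0,0,0,0.04]
    - [0,-0.045,0,0,0,0,0.04]
    - [0,0,0,0,0,0,0.04]

```text
clock: 5.65
eef_pos: [0.5564, -0.0736, 0.178]
tool_rot: [-1.471, 0.635, -0.648]
contact_force: [0.3, 0.2, -1.6]
gripper_width: 0.05
```

Run:
```python
from h import *
T=np.array([.4545,-.262]); 
plan([.52,-.19,.17],-100)
plan([.52,-.19,.17],-100,N=10)
```

```text
N=7 row [0.0143, 0.0011, -0.011] [-0.07, 7.56, 0.03] | now [ 0.5564 -0.0736  0.178 ] yaw -47.1 w 0.05 clk 5.65 F [ 0.3  0.2 -1.6]
N=10 row [0.0102, 0.0008, -0.0075] [-0.05, 5.29, 0.02] | now [ 0.5564 -0.0736  0.178 ] yaw -47.1 w 0.05 clk 5.65 F [ 0.3  0.2 -1.6]
```

Run:
```python
from h import *
plan([.41,-.255,.20],-100,N=10)
```

```text
N=10 row [0.0128, -0.0022, -0.0205] [-0.05, 5.29, 0.02] | now [ 0.5564 -0.0736  0.178 ] yaw -47.1 w 0.05 clk 5.65 F [ 0.3  0.2 -1.6]
```

servo_tool:
  targets:
    - [0.0128,-0.0022,-0.0205,0,5.29,0,0.04]
    - [0.0128,-0.0022,-0.0205,0,5.29,0,0.04]
    - [0.0128,-0.0022,-0.0205,0,5.29,0,0.04]
    - [0.0128,-0.0022,-0.0205,0,5.29,0,0.04]
    - [0.0128,-0.0022,-0.0205,0,5.29,0,0.04]
    - [0.0128,-0.0022,-0.0205,0,5.29,0,0.04]
    - [0.0128,-0.0022,-0.0205,0,5.29,0,0.04]
    - [0.0128,-0.0022,-0.0205,0,5.29,0,0.04]
    - [0.0128,-0.0022,-0.0205,0,5.29,0,0.04]
    - [0.0128,-0.0022,-0.0205,0,5.29,0,0.04]
    - [0,0,0,0,0,0,0.04]
    - [0,0,0,0,0,0,0.04]
    - [0,0,0,0,0,0,0.04]

```text
clock: 6.95
eef_pos: [0.4077, -0.2535, 0.1946]
tool_rot: [-1.124, 1.334, -1.334]
contact_force: [0.7, -0.1, -2.7]
gripper_width: 0.0496
```

```bash
cat > wshot.py <<'E'
from h import *
import pickle,sys
def shot(k,n="wrist"):
    c=imaging.camera_params(n); p,d=imaging.camera(n); cv2.imwrite(f"pics/{k}.png",p[:,:,::-1]); np.save(f"pics/{k}d.npy",d); pickle.dump(c,open(f"pics/{k}c.pkl","wb")); return p,d,c,cloud(n,d,c)
if __name__=="__main__": shot(sys.argv[1],*(sys.argv[2:])); plan([0.45,-.26,.2],-100)
E
python3 wshot.py w2
```

```text
N=1 row [-0.0008, -0.0054, 0.0427] [0.02, 0.21, -0.01] | now [ 0.4078 -0.2536  0.1947] yaw -99.8 w 0.0498 clk 7.0 F [-0.6 -0.6 -2.2]
```

View pics/w2.png

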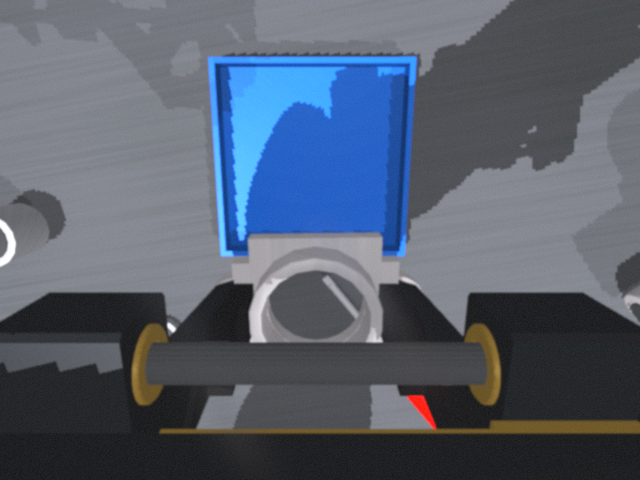

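```bash
cat > trayfit.py <<'E'
from h import *
import pickle
from scipy.optimize import minimize
def fit(k,L,Wd,c0,yaw0,n="wrist",z=(.017,.026)):
    p=cv2.imread(f"pics/{k}.png"); d=np.load(f"pics/{k}d.npy"); c=pickle.load(open(f"pics/{k}c.pkl","rb")) if n=="wrist" else imaging.camera_params(n)
    W=cloud(n,d,c); hsv=cv2.cvtColor(p,cv2.COLOR_BGR2HSV); m=cv2.inRange(hsv,(100,120,40),(125,255,255))>0
    m&=(W[...,2]>z[0])&(W[...,2]<z[1])&(np.hypot(W[...,0]-c0[0],W[...,1]-c0[1])<.16)
    P=W[m][:,:2]
    hx,hy=L/2-.002,Wd/2-.002   # wall centre line
    def cost(v):
        a=v[2]; q=(P-v[:2])@np.array([[np.cos(a),-np.sin(a)],[np.sin(a),np.cos(a)]])
        dd=np.minimum(np.abs(np.abs(q[:,0])-hx),np.abs(np.abs(q[:,1])-hy)); return np.minimum(dd,.01).sum()
    r=minimize(cost,[*c0,np.radians(yaw0)],method="Nelder-Mead",options=dict(xatol=1e-5,fatol=1e-6,initial_simplex=np.array([c0+[np.radians(yaw0)],[c0[0]+.01,c0[1],np.radians(yaw0)],[c0[0],c0[1]+.01,np.radians(yaw0)],[*c0,np.radians(yaw0+4)]])))
    print(k,n,len(P),r.x[:2].round(4),"yaw",np.degrees(r.x[2]).round(2),"avg resid mm",r.fun/len(P)*1e3)
if __name__=="__main__":
    fit("w2",.148,.148,[.4545,-.262],-10)
    fit("top0",.148,.148,[.4545,-.262],-10,"top")
    fit("top0",.096,.230,[.457,.2645],-6,"top")
E
python3 trayfit.py
```

```text
w2 wrist 4254 [ 0.4529 -0.2584] yaw -9.85 avg resid mm 1.2179690813795263
top0 top 667 [ 0.453  -0.2595] yaw -9.85 avg resid mm 1.1702474239928686
top0 top 792 [0.4568 0.2642] yaw -6.0 avg resid mm 2.1821907098460516
```

servo_tool:
  targets:
    - [-0.001,0,0.008,0,0,0,0.04]
    - [-0.001,0.02,0.009,0,0,0,0.04]
    - [0,0.04,0,0,0,0,0.04]
    - [0,0.04,0,0,0,0,0.04]
    - [0,0.035,0,0,0,0,0.04]
    - [0,0.015,0,0,0,0,0.04]
    - [0,0.005,0,0,0,0,0.04]
    - [0,0.005,0,0,0,0,0.04]
    - [0,0,0,0,0,0,0.04]
    - [0,0,0,0,0,0,0.04]

```text
clock: 8.0
eef_pos: [0.4249, -0.2554, 0.0357]
tool_rot: [-1.122, 1.334, -1.336]
contact_force: [-0.0, -0.0, -1.3]
gripper_width: 0.0495
```

Run:
```python
from h import *
plan([.4253,-.2542,.029],-99.8)
```

```text
N=1 row [-0.0013, 0.0067, 0.0002] [-0.09, -0.1, 0.02] | now [ 0.4249 -0.2554  0.0357] yaw -99.9 w 0.0495 clk 8.0 F [-0.  -0.  -1.3]
```

servo_tool:
  targets:
    - [0,0.004,0,0,0,0,0.04]
    - [0,0.003,0,0,0,0,0.04]
    - [0,0.001,0,0,0,0,0.04]
    - [0,0,0,0,0,0,0.04]

```text
clock: 8.4
eef_pos: [0.4244, -0.2551, 0.0276]
tool_rot: [-1.121, 1.335, -1.335]
contact_force: [-1.0, 1.8, 7.4]
gripper_width: 0.0499
```

servo_tool:
  targets:
    - [0,0,0,0,0,0,0.055]
    - [0,0,0,0,0,0,0.062]
    - [0,0,0,0,0,0,0.062]
    - [0,0,0,0,0,0,0.062]
    - [0,-0.01,0,0,0,0,0.062]
    - [0,-0.03,0,0,0,0,0.062]
    - [0,-0.045,0,0,0,0,0.062]
    - [0,-0.045,0,0,0,0,0.062]
    - [0,-0.045,0,0,0,0,0.062]
    - [0,0,0,0,0,0,0.062]

```text
clock: 9.4
eef_pos: [0.4262, -0.2572, 0.2071]
tool_rot: [-1.118, 1.329, -1.342]
contact_force: [-0.0, -0.2, 0.4]
gripper_width: 0.0623
```

Run:
```python
from h import *
# hover for sleeve, tool z offset so it is seen ahead: directly above
plan([.669,-.142,.20],-99.8)
```

```text
N=6 row [-0.0259, 0.0013, 0.0366] [-0.08, -0.03, 0.02] | now [ 0.4262 -0.2572  0.2071] yaw -100.0 w 0.0623 clk 9.4 F [-0.  -0.2  0.4]
```

servo_tool:
  targets:
    - [-0.0259,0.0013,0.0366,0,0,0,0.06]
    - [-0.0259,0.0013,0.0366,0,0,0,0.06]
    - [-0.0259,0.0013,0.0366,0,0,0,0.06]
    - [-0.0259,0.0013,0.0366,0,0,0,0.06]
    - [-0.0259,0.0013,0.0366,0,0,0,0.06]
    - [-0.0259,0.0013,0.0366,0,0,0,0.06]
    - [0,0,0,0,0,0,0.06]
    - [0,0,0,0,0,0,0.06]

```text
clock: 10.2
eef_pos: [0.667, -0.1397, 0.1935]
tool_rot: [-1.125, 1.336, -1.335]
contact_force: [-0.8, -0.7, 0.6]
gripper_width: 0.0598
```

Run:
```python
from wshot import *
p,d,c,W=shot("w3")
m=(np.hypot(W[...,0]-.669,W[...,1]+.142)<.03)&(W[...,2]>.052)&(W[...,2]<.062); P=W[m]
print(len(P),P.mean(0),cv2.minEnclosingCircle(P[:,:2].astype(np.float32)))
plan([.669,-.142,.041],-99.8)
p,d=imaging.camera("top"); cv2.imwrite("pics/t1.png",p[:,:,::-1]); np.save("pics/t1d.npy",d)
W=cloud("top",d); m=(np.hypot(W[...,0]-.425,W[...,1]+.254)<.05)&(W[...,2]>.02)&(W[...,2]<.035); P=W[m]
print("collar",len(P),P.mean(0),cv2.minEnclosingCircle(P[:,:2].astype(np.float32)))
cv2.imwrite("pics/c2.png",cv2.resize(p[190:320,400:560,::-1],None,fx=4,fy=4))
```

```text
588 [ 0.66984961 -0.14074241  0.05625787] ((0.6696091294288635, -0.14077453315258026), 0.013000039383769035)
N=4 row [0.0002, 0.0382, 0.0008] [0.02, -0.05, 0.01] | now [ 0.6661 -0.1408  0.1939] yaw -100.0 w 0.0602 clk 10.25 F [ 0.1 -0.8  0.2]
collar 245 [ 0.41771007 -0.25460619  0.02536893] ((0.4112766683101654, -0.2518085539340973), 0.037903402000665665)
```

View pics/w3.png

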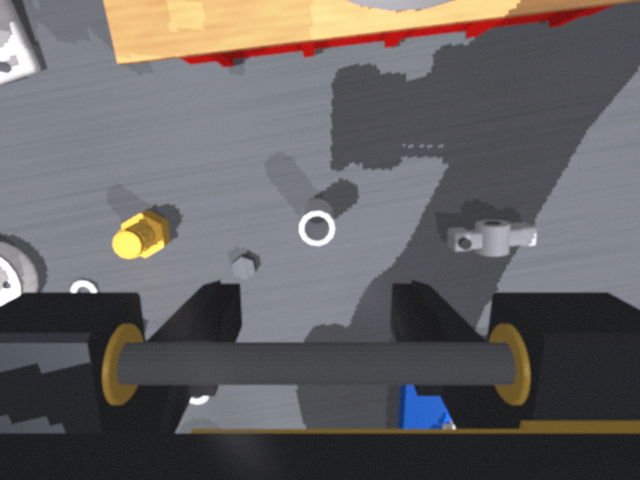

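View pics/c2.png

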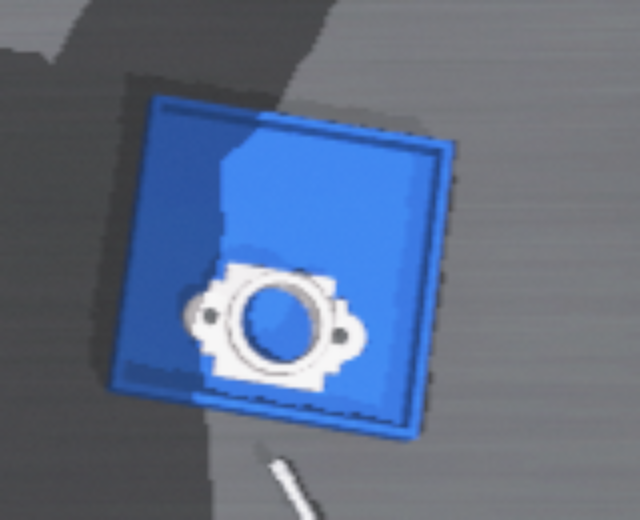

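servo_tool:
  targets:
    - [-0.0006,0.01,0.0036,0,0,0,0.06]
    - [0,0.04,0,0,0,0,0.06]
    - [0,0.04,0,0,0,0,0.05]
    - [0,0.035,0,0,0,0,0.05]
    - [0,0.018,0,0,0,0,0.05]
    - [0,0.009,0,0,0,0,0.05]
    - [0,0,0,0,0,0,0.05]
    - [0,0,0,0,0,0,0.035]
    - [0,0,0,0,0,0,0.02]
    - [0,0,0,0,0,0,0.015]
    - [0,0,0,0,0,0,0.015]
    - [0,0,0,0,0,0,0.015]
    - [0,0,0,0,0,0,0.015]
  squeeze: 30

```text
clock: 11.6
eef_pos: [0.6717, -0.1402, 0.0433]
tool_rot: [-1.121, 1.334, -1.337]
contact_force: [-0.3, 1.0, 6.1]
gripper_width: 0.025
```

Run:
```python
from h import *
p,Rm,s=pose();print(p,s["gripper_width"],s["clock"])
print("sleeve in tool",Rm.T@(np.array([.6697,-.1408,0])-p))
plan([.426,-.2547,.20],-99.9,frm=([.669,-.141,.20],-99.9))
```

```text
[ 0.67165662 -0.14020573  0.04330874] 0.024989717119842467 11.6
sleeve in tool [ 0.00092007  0.04330547 -0.00190216]
N=6 row [0.0256, 0.0, -0.0366] [0.0, 0.0, 0.0] | now [ 0.669 -0.141  0.2  ] yaw -99.9 w 0.025 clk 11.6 F [-0.3  1.   6.1]
```

servo_tool:
  targets:
    - [0,-0.02,0,0,0,0,0.015]
    - [0,-0.045,0,0,0,0,0.015]
    - [0,-0.045,0,0,0,0,0.015]
    - [0.0256,0,-0.0366,0,0,0,0.015]
    - [0.0256,0,-0.0366,0,0,0,0.015]
    - [0.0256,0,-0.0366,0,0,0,0.015]
    - [0.0256,0,-0.0366,0,0,0,0.015]
    - [0.0256,0,-0.0366,0,0,0,0.015]
    - [0.0256,0,-0.0366,0,0,0,0.015]
    - [0,0,0,0,0,0,0.015]
    - [0,0,0,0,0,0,0.015]

```text
clock: 12.7
eef_pos: [0.4276, -0.2537, 0.1531]
tool_rot: [-1.119, 1.337, -1.337]
contact_force: [0.6, -0.2, -0.9]
gripper_width: 0.0249
```

Run:
```python
from wshot import *
p,d,c,W=shot("w4")
m=(np.hypot(W[...,0]-.425,W[...,1]+.255)<.04)&(W[...,2]>.022)&(W[...,2]<.034); P=W[m]
print(len(P),P.mean(0),cv2.minEnclosingCircle(P[:,:2].astype(np.float32)))
plan([.4253,-.2547,.15],-99.9)
```

```text
1329 [ 0.42962115 -0.25618357  0.02803361] ((0.42425990104675293, -0.2547775208950043), 0.025037672370672226)
N=1 row [0.0021, 0.0029, -0.0032] [-0.07, -0.02, -0.05] | now [ 0.4288 -0.2532  0.1529] yaw -99.9 w 0.0249 clk 12.75 F [ 0.5  0.7 -0.4]
```

View pics/w4.png

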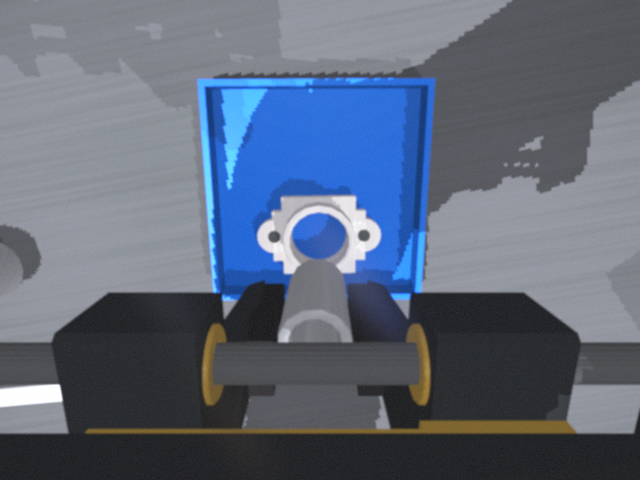

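servo_tool:
  targets:
    - [0.0023,0.02,-0.0021,0,0,0,0.015]
    - [0,0.03,0,0,0,0,0.015]
    - [0,0.015,0,0,0,0,0.015]
    - [0,0,0,0,0,0,0.015]
    - [0,0,0,0,0,0,0.015]
    - [0,0,0,0,0,0,0.015]

```text
clock: 13.35
eef_pos: [0.4267, -0.2555, 0.0881]
tool_rot: [-1.122, 1.333, -1.336]
contact_force: [-1.1, -0.4, -1.8]
gripper_width: 0.025
```

Run:
```python
from h import *
plan([.4263,-.2551,.0475],-99.9)
```

```text
N=1 row [-0.0004, 0.0406, -0.0006] [-0.09, 0.04, 0.03] | now [ 0.4267 -0.2555  0.0881] yaw -99.9 w 0.025 clk 13.35 F [-1.1 -0.4 -1.8]
```

servo_tool:
  targets:
    - [0,0.015,0,0,0,0,0.015]
    - [0,0.014,0,0,0,0,0.015]
    - [0,0.007,0,0,0,0,0.015]
    - [0,0.003,0,0,0,0,0.015]
    - [0,0.002,0,0,0,0,0.015]
    - [0,0,0,0,0,0,0.015]
    - [0,0,0,0,0,0,0.015]

```text
clock: 14.05
eef_pos: [0.4257, -0.2557, 0.047]
tool_rot: [-1.121, 1.335, -1.336]
contact_force: [-1.6, 1.0, 6.0]
gripper_width: 0.0252
```

servo_tool:
  targets:
    - [0,0,0,0,0,0,0.03]
    - [0,0,0,0,0,0,0.04]
    - [0,0,0,0,0,0,0.045]
    - [0,0,0,0,0,0,0.045]
    - [0,-0.015,0,0,0,0,0.045]
    - [0,-0.04,0,0,0,0,0.045]
    - [0,-0.045,0,0,0,0,0.045]
    - [0,-0.045,0,0,0,0,0.045]
    - [0,0,0,0,0,0,0.045]

```text
clock: 14.95
eef_pos: [0.4278, -0.2573, 0.1957]
tool_rot: [-1.118, 1.329, -1.341]
contact_force: [-0.0, 0.5, 0.3]
gripper_width: 0.0448
```

Run:
```python
from wshot import *
p,d,c,W=shot("w5")
plan([.677,-.001,.19],-99.9)
```

```text
N=8 row [-0.0368, 0.0005, 0.0253] [-0.03, 0.0, 0.0] | now [ 0.4271 -0.256   0.1933] yaw -99.9 w 0.0449 clk 15.0 F [ 1.  -0.2 -0.2]
```

View pics/w5.png

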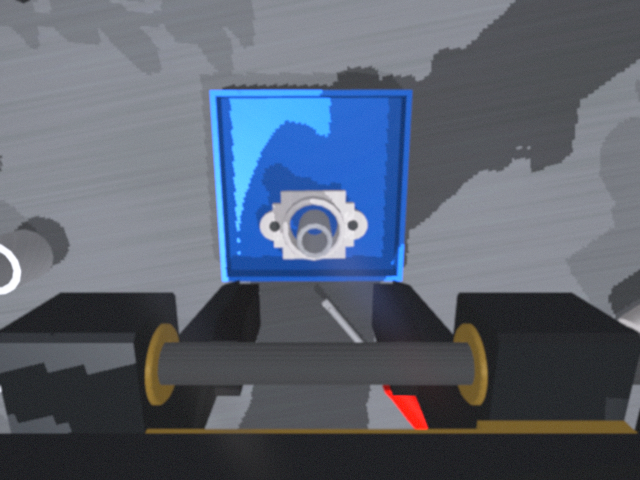

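servo_tool:
  targets:
    - [-0.0368,0.0005,0.0253,0,0,0,0.045]
    - [-0.0368,0.0005,0.0253,0,0,0,0.045]
    - [-0.0368,0.0005,0.0253,0,0,0,0.05]
    - [-0.0368,0.0005,0.0253,0,0,0,0.05]
    - [-0.0368,0.0005,0.0253,0,0,0,0.05]
    - [-0.0368,0.0005,0.0253,0,0,0,0.05]
    - [-0.0368,0.0005,0.0253,0,0,0,0.05]
    - [-0.0368,0.0005,0.0253,0,0,0,0.05]
    - [0,0,0,0,0,0,0.05]
    - [0,0,0,0,0,0,0.05]

```text
clock: 16.0
eef_pos: [0.6752, 0.0006, 0.1851]
tool_rot: [-1.126, 1.336, -1.333]
contact_force: [-0.5, -0.2, 0.6]
gripper_width: 0.0499
```

Run:
```python
from wshot import *
c=pickle.load(open("pics/w5c.pkl","rb")); W=cloud("wrist",np.load("pics/w5d.npy"),c)
m=(np.hypot(W[...,0]-.425,W[...,1]+.255)<.03)&(W[...,2]>.055)&(W[...,2]<.068); P=W[m]
print("sleeve",len(P),P.mean(0),cv2.minEnclosingCircle(P[:,:2].astype(np.float32)))
p,d,c,W=shot("w6")
m=(np.hypot(W[...,0]-.677,W[...,1]+.001)<.03)&(W[...,2]>.040)&(W[...,2]<.05); P=W[m]
xy,r=cv2.minEnclosingCircle(P[:,:2].astype(np.float32)); print(len(P),P.mean(0),xy,r)
plan([*xy,.033],-99.9)
```

```text
sleeve 609 [ 0.42376268 -0.25557032  0.06008672] ((0.4232562184333801, -0.25549399852752686), 0.013047192245721817)
725 [6.78955941e-01 6.61876432e-04 4.45390175e-02] (0.6785222291946411, 0.0006371651543304324) 0.011456504464149475
N=4 row [-0.0006, 0.0382, 0.0009] [0.03, -0.02, 0.01] | now [ 0.6746 -0.001   0.1857] yaw -100.0 w 0.0502 clk 16.05 F [-0.6 -0.2 -0.1]
```

View pics/w6.png

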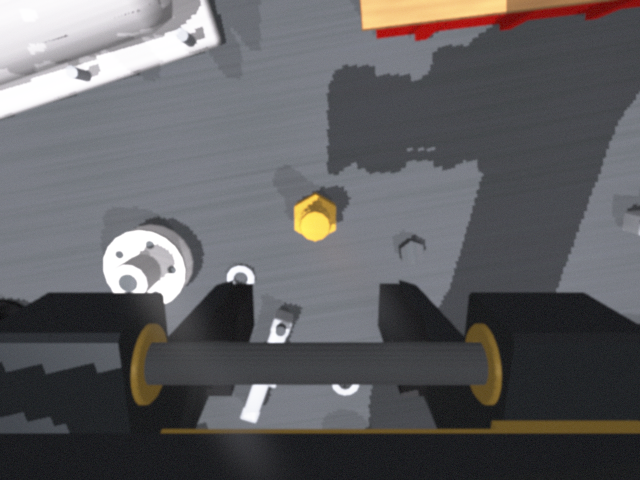

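servo_tool:
  targets:
    - [-0.0018,0.01,0.002,0,0,0,0.05]
    - [0,0.04,0,0,0,0,0.05]
    - [0,0.04,0,0,0,0,0.05]
    - [0,0.035,0,0,0,0,0.05]
    - [0,0.018,0,0,0,0,0.05]
    - [0,0.009,0,0,0,0,0.05]
    - [0,0,0,0,0,0,0.05]
    - [0,0,0,0,0,0,0.05]

```text
clock: 16.85
eef_pos: [0.679, 0.0007, 0.0368]
tool_rot: [-1.121, 1.334, -1.337]
contact_force: [-0.1, 0.7, 0.1]
gripper_width: 0.0496
```

Run:
```python
from h import *
plan([.6785,.0006,.0325],-99.9)
```

```text
N=1 row [0.0002, 0.0043, -0.0005] [-0.13, -0.03, -0.0] | now [0.679  0.0007 0.0368] yaw -99.9 w 0.0496 clk 16.85 F [-0.1  0.7  0.1]
```

servo_tool:
  targets:
    - [0,0.004,0,0,0,0,0.05]
    - [0,0,0,0,0,0,0.035]
    - [0,0,0,0,0,0,0.02]
    - [0,0,0,0,0,0,0.012]
    - [0,0,0,0,0,0,0.012]
    - [0,0,0,0,0,0,0.012]
    - [0,0,0,0,0,0,0.012]

```text
clock: 17.55
eef_pos: [0.6781, 0.0012, 0.0315]
tool_rot: [-1.122, 1.335, -1.336]
contact_force: [-1.1, 0.1, 2.3]
gripper_width: 0.0212
```

Run:
```python
from h import *
Tc=np.array([.4529,-.259]); a=np.radians(-9.85); M=np.array([[np.cos(a),-np.sin(a)],[np.sin(a),np.cos(a)]])
t=Tc+M@[.036,0]; print(t, "collar local",M.T@(np.array([.4243,-.2548])-Tc))
plan([*t,.17],-99.9,frm=([.679,.0007,.17],-99.9)); plan([*t,.17],-99.9)
```

```text
[ 0.48836932 -0.2651585 ] collar local [-0.0288969 -0.0007545]
N=8 row [0.0368, 0.0, -0.0178] [0.0, 0.0, 0.0] | now [0.679  0.0007 0.17  ] yaw -99.9 w 0.0212 clk 17.55 F [-1.1  0.1  2.3]
N=8 row [0.0369, -0.0173, -0.0176] [-0.0, -0.0, -0.0] | now [0.6781 0.0012 0.0315] yaw -99.9 w 0.0212 clk 17.55 F [-1.1  0.1  2.3]
```

servo_tool:
  targets:
    - [0,-0.02,0,0,0,0,0.012]
    - [0,-0.045,0,0,0,0,0.012]
    - [0,-0.045,0,0,0,0,0.012]
    - [0.0368,0,-0.0177,0,0,0,0.012]
    - [0.0368,0,-0.0177,0,0,0,0.012]
    - [0.0368,0,-0.0177,0,0,0,0.012]
    - [0.0368,0,-0.0177,0,0,0,0.012]
    - [0.0368,0,-0.0177,0,0,0,0.012]
    - [0.0368,0,-0.0177,0,0,0,0.012]
    - [0.0368,0,-0.0177,0,0,0,0.012]
    - [0.0368,0,-0.0177,0,0,0,0.012]
    - [0,0,0,0,0,0,0.012]
    - [0,0,0,0,0,0,0.012]
    - [0,0,0,0,0,0,0.012]

```text
clock: 18.95
eef_pos: [0.4887, -0.2634, 0.1416]
tool_rot: [-1.122, 1.334, -1.334]
contact_force: [-0.2, 0.3, -1.0]
gripper_width: 0.0213
```

Run:
```python
from wshot import *
p,d,c,W=shot("w7")
plan([.4884,-.2652,.0365],-99.9)
```

```text
N=3 row [0.0007, 0.035, -0.0] [-0.01, 0.03, -0.02] | now [ 0.4888 -0.2632  0.1414] yaw -99.8 w 0.0213 clk 19.0 F [-0.  -0.1 -2.7]
```

View pics/w7.png

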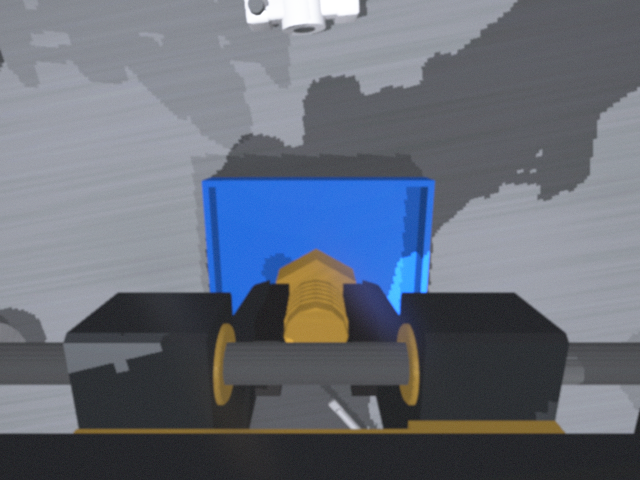

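servo_tool:
  targets:
    - [0.001,0.02,0,0,0,0,0.012]
    - [0.0007,0.04,0,0,0,0,0.012]
    - [0,0.025,0,0,0,0,0.012]
    - [0,0.01,0,0,0,0,0.012]
    - [0,0.004,0,0,0,0,0.012]
    - [0,0,0,0,0,0,0.012]
    - [0,0,0,0,0,0,0.012]

```text
clock: 19.7
eef_pos: [0.4884, -0.2664, 0.0434]
tool_rot: [-1.122, 1.334, -1.337]
contact_force: [0.2, 0.3, -1.0]
gripper_width: 0.0206
```

servo_tool:
  targets:
    - [0,0.004,0,0,0,0,0.012]
    - [0,0.003,0,0,0,0,0.012]
    - [0,0.001,0,0,0,0,0.012]
    - [0,0,0,0,0,0,0.012]

```text
clock: 20.1
eef_pos: [0.488, -0.2662, 0.0353]
tool_rot: [-1.121, 1.335, -1.336]
contact_force: [-2.0, 2.5, 11.4]
gripper_width: 0.0211
```

servo_tool:
  targets:
    - [0,0,0,0,0,0,0.025]
    - [0,0,0,0,0,0,0.036]
    - [0,0,0,0,0,0,0.038]
    - [0,0,0,0,0,0,0.038]
    - [0,-0.015,0,0,0,0,0.038]
    - [0,-0.04,0,0,0,0,0.038]
    - [0,-0.045,0,0,0,0,0.038]
    - [0,-0.045,0,0,0,0,0.038]
    - [0,-0.01,0,0,0,0,0.05]
    - [0,0,0,0,0,0,0.05]

```text
clock: 21.1
eef_pos: [0.4884, -0.2665, 0.1912]
tool_rot: [-1.12, 1.333, -1.338]
contact_force: [-0.7, -0.3, -0.3]
gripper_width: 0.0496
```

Run:
```python
from wshot import *
plan([.555,.062,.19],-99.8)
plan([.555,.062,.19],61,frm=([.555,.062,.19],-99.8))
```

```text
N=8 row [-0.0419, 0.0001, 0.0012] [-0.03, -0.01, 0.0] | now [ 0.4884 -0.2665  0.1912] yaw -99.9 w 0.0496 clk 21.1 F [-0.7 -0.3 -0.3]
N=20 row [0.0, 0.0, -0.0] [-0.0, -8.04, -0.0] | now [0.555 0.062 0.19 ] yaw -99.8 w 0.0496 clk 21.1 F [-0.7 -0.3 -0.3]
```

servo_tool:
  targets:
    - [-0.0419,0,0.0012,0,0,0,0.05]
    - [-0.0419,0,0.0012,0,0,0,0.05]
    - [-0.0419,0,0.0012,0,0,0,0.05]
    - [-0.0419,0,0.0012,0,0,0,0.05]
    - [-0.0419,0,0.0012,0,0,0,0.05]
    - [-0.0419,0,0.0012,0,0,0,0.05]
    - [-0.0419,0,0.0012,0,0,0,0.05]
    - [-0.0419,0,0.0012,0,0,0,0.05]

```text
clock: 21.9
eef_pos: [0.5537, 0.0644, 0.1876]
tool_rot: [-1.125, 1.337, -1.335]
contact_force: [-0.4, 0.0, -0.7]
gripper_width: 0.0502
```

servo_tool:
  targets:
    - [0,0,0,0,-8.04,0,0.05]
    - [0,0,0,0,-8.04,0,0.05]
    - [0,0,0,0,-8.04,0,0.05]
    - [0,0,0,0,-8.04,0,0.05]
    - [0,0,0,0,-8.04,0,0.05]
    - [0,0,0,0,-8.04,0,0.05]
    - [0,0,0,0,-8.04,0,0.05]
    - [0,0,0,0,-8.04,0,0.05]
    - [0,0,0,0,-8.04,0,0.05]
    - [0,0,0,0,-8.04,0,0.05]
    - [0,0,0,0,-8.04,0,0.05]
    - [0,0,0,0,-8.04,0,0.05]
    - [0,0,0,0,-8.04,0,0.05]
    - [0,0,0,0,-8.04,0,0.05]
    - [0,0,0,0,-8.04,0,0.05]
    - [0,0,0,0,-8.04,0,0.05]
    - [0,0,0,0,-8.04,0,0.05]
    - [0,0,0,0,-8.04,0,0.05]
    - [0,0,0,0,-8.04,0,0.05]
    - [0,0,0,0,-8.04,0,0.05]

```text
clock: 23.9
eef_pos: [0.5533, 0.0627, 0.1875]
tool_rot: [-1.404, -0.829, 0.834]
contact_force: [-0.1, 0.5, -0.8]
gripper_width: 0.0499
```

servo_tool:
  targets:
    - [0,0,0,0,0,0,0.05]
    - [0,0,0,0,0,0,0.05]

```text
clock: 24.1
eef_pos: [0.5539, 0.0625, 0.1882]
tool_rot: [-1.408, -0.823, 0.826]
contact_force: [-1.1, -0.4, 0.7]
gripper_width: 0.0499
```

Run:
```python
from wshot import *
p,d,c,W=shot("w8")
cc=(.553,.0635)
for r,z0,z1 in ((.075,.012,.035),(.018,.021,.03)):
    m=(np.hypot(W[...,0]-cc[0],W[...,1]-cc[1])<r)&(W[...,2]>z0)&(W[...,2]<z1); P=W[m]
    print(len(P),P.mean(0),cv2.minAreaRect(P[:,:2].astype(np.float32)*1000))
plan([.555,.062,.016],61)
```

```text
2896 [0.5503715  0.06715654 0.02205293] ((552.6012573242188, 65.74479675292969), (24.959335327148438, 103.42195129394531), 60.986690521240234)
934 [0.5519703  0.06604356 0.0247277 ] ((554.0989379882812, 65.30534362792969), (23.998462677001953, 35.02045440673828), 60.35980987548828)
N=4 row [0.0, 0.0431, -0.0003] [-0.02, -0.08, -0.01] | now [0.5541 0.0625 0.1884] yaw 60.7 w 0.0503 clk 24.15 F [ 0.5 -0.1  0.3]
```

View pics/w8.png

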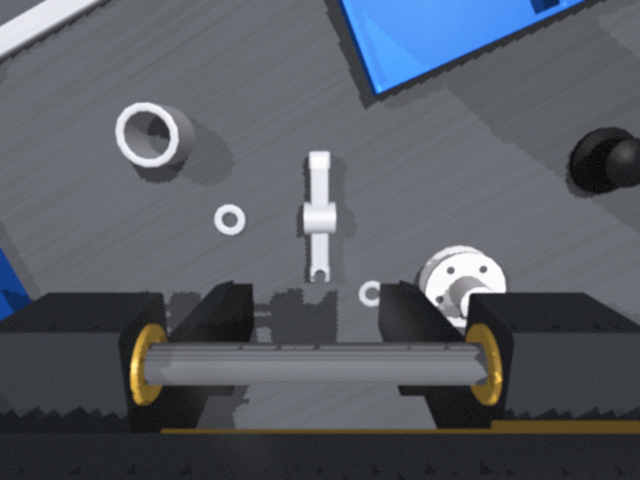

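servo_tool:
  targets:
    - [0.002,0.02,0.0025,0,0,0,0.046]
    - [0,0.04,0,0,0,0,0.046]
    - [0,0.04,0,0,0,0,0.046]
    - [0,0.035,0,0,0,0,0.046]
    - [0,0.018,0,0,0,0,0.046]
    - [0,0.01,0,0,0,0,0.046]
    - [0,0.004,0,0,0,0,0.046]
    - [0,0,0,0,0,0,0.046]
    - [0,0,0,0,0,0,0.046]

```text
clock: 25.05
eef_pos: [0.5543, 0.0656, 0.0232]
tool_rot: [-1.409, -0.828, 0.826]
contact_force: [0.2, 0.4, 0.1]
gripper_width: 0.0461
```

Run:
```python
from h import *
plan([.553,.0655,.016],61)
```

```text
N=1 row [-0.0007, 0.0072, 0.0012] [0.08, -0.14, 0.06] | now [0.5543 0.0656 0.0232] yaw 60.9 w 0.0461 clk 25.05 F [0.2 0.4 0.1]
```

servo_tool:
  targets:
    - [0,0.004,0.001,0,0,0,0.046]
    - [0,0.003,0,0,0,0,0.046]
    - [0,0,0,0,0,0,0.035]
    - [0,0,0,0,0,0,0.02]
    - [0,0,0,0,0,0,0.012]
    - [0,0,0,0,0,0,0.012]
    - [0,0,0,0,0,0,0.012]
    - [0,0,0,0,0,0,0.012]
  squeeze: 35

```text
clock: 25.85
eef_pos: [0.5527, 0.0659, 0.0153]
tool_rot: [-1.408, -0.827, 0.827]
contact_force: [-0.1, 0.6, 0.7]
gripper_width: 0.0235
```

Run:
```python
from h import *
p,_,_=pose(); Tc=np.array([.4568,.2642]); a=np.radians(-6.); M=np.array([[np.cos(a),-np.sin(a)],[np.sin(a),np.cos(a)]])
L=Tc+M@[0,-.046]; S=Tc+M@[0,.067]; print("long",L,"short",S)
# hover so that tray seen: tool z at yaw -6 = (.1,.99)
plan([.45,.14,.17],-6,N=9,frm=([p[0],p[1],.15],60.9))
```

```text
long [0.45199169 0.21845199] short [0.46380341 0.33083297]
N=9 row [-0.0058, -0.0022, 0.0137] [0.0, 7.43, 0.0] | now [0.5527 0.0659 0.15  ] yaw 60.9 w 0.0235 clk 25.85 F [-0.1  0.6  0.7]
```

Boss gripped at 23.5 mm. Lift, then hover short of the divided tray to see it.

servo_tool:
  targets:
    - [0,-0.02,0,0,0,0,0.012]
    - [0,-0.04,0,0,0,0,0.012]
    - [0,-0.045,0,0,0,0,0.012]
    - [0,-0.03,0,0,0,0,0.012]
    - [-0.0058,-0.0022,0.0137,0,7.43,0,0.012]
    - [-0.0058,-0.0022,0.0137,0,7.43,0,0.012]
    - [-0.0058,-0.0022,0.0137,0,7.43,0,0.012]
    - [-0.0058,-0.0022,0.0137,0,7.43,0,0.012]
    - [-0.0058,-0.0022,0.0137,0,7.43,0,0.012]
    - [-0.0058,-0.0022,0.0137,0,7.43,0,0.012]
    - [-0.0058,-0.0022,0.0137,0,7.43,0,0.012]
    - [-0.0058,-0.0022,0.0137,0,7.43,0,0.012]
    - [-0.0058,-0.0022,0.0137,0,7.43,0,0.012]
    - [0,0,0,0,0,0,0.012]
    - [0,0,0,0,0,0,0.012]
    - [0,0,0,0,0,0,0.012]

```text
clock: 27.45
eef_pos: [0.4504, 0.1392, 0.17]
tool_rot: [-1.57, 0.081, -0.081]
contact_force: [-0.5, 0.9, -0.5]
gripper_width: 0.0233
```

Run:
```python
from wshot import *
p,d,c,W=shot("w9")
from trayfit import fit
fit("w9",.096,.230,[.457,.2645],-6)
fit("w9",.096,.230,[.457,.2645],-6,z=(.020,.026))
plan([.452,.2185,.17],-6)
```

```text
w9 wrist 4476 [0.4566 0.2668] yaw -6.03 avg resid mm 2.9626775102067935
w9 wrist 3972 [0.4565 0.2663] yaw -6.03 avg resid mm 2.712445611579654
N=2 row [-0.0034, -0.0, 0.0395] [0.01, 0.02, 0.01] | now [0.4505 0.1392 0.17  ] yaw -6.0 w 0.0235 clk 27.5 F [ 1.3  0.4 -1. ]
```

View pics/w9.png

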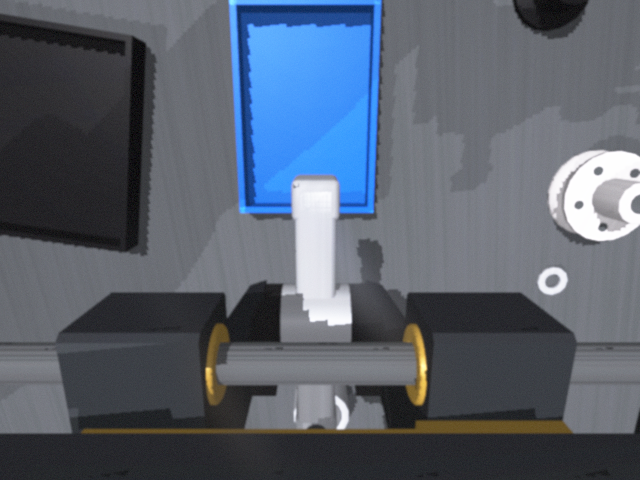

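Run:
```python
from wshot import *
c=pickle.load(open("pics/w9c.pkl","rb"))
Tc=np.array([.4567,.265]); a=np.radians(-6.); M=np.array([[np.cos(a),-np.sin(a)],[np.sin(a),np.cos(a)]])
for u,v in [(241,213),(374,213),(232,4),(380,4)]:
    P=pix("wrist",u,v,.022,c); print((u,v),P.round(4),(M.T@(P[:2]-Tc)).round(4))
for z in (.0,): print(pose()[0])
```

```text
(241, 213) [0.3978 0.1557 0.022 ] [-0.0472 -0.1149]
(374, 213) [0.4934 0.1457 0.022 ] [ 0.049  -0.1148]
(232, 4) [0.4125 0.2898 0.022 ] [-0.0465  0.0201]
(380, 4) [0.5061 0.2801 0.022 ] [0.0476 0.0202]
[0.4504652  0.13915655 0.17001033]
```

servo_tool:
  targets:
    - [-0.0032,0,0.04,0,0,0,0.012]
    - [-0.0032,0,0.04,0,0,0,0.012]
    - [0,0,0,0,0,0,0.012]
    - [0,0.04,0,0,0,0,0.012]
    - [0,0.04,0,0,0,0,0.012]
    - [0,0.03,0,0,0,0,0.012]
    - [0,0.015,0,0,0,0,0.012]
    - [0,0.01,0,0,0,0,0.012]
    - [0,0,0,0,0,0,0.012]
    - [0,0,0,0,0,0,0.012]

```text
clock: 28.5
eef_pos: [0.453, 0.2204, 0.036]
tool_rot: [-1.568, 0.081, -0.083]
contact_force: [0.9, -0.9, -0.9]
gripper_width: 0.0236
```

Run:
```python
from h import *
plan([.4525,.2193,.0193],-6)
```

```text
N=1 row [-0.0004, 0.0167, -0.0012] [-0.05, -0.0, 0.07] | now [0.453  0.2204 0.036 ] yaw -6.0 w 0.0236 clk 28.5 F [ 0.9 -0.9 -0.9]
```

servo_tool:
  targets:
    - [0,0.008,-0.001,0,0,0,0.012]
    - [0,0.005,0,0,0,0,0.012]
    - [0,0.003,0,0,0,0,0.012]
    - [0,0.001,0,0,0,0,0.012]
    - [0,0,0,0,0,0,0.012]

```text
clock: 29.0
eef_pos: [0.452, 0.2195, 0.0192]
tool_rot: [-1.568, 0.083, -0.082]
contact_force: [-5.6, -1.0, 18.5]
gripper_width: 0.0237
```

servo_tool:
  targets:
    - [0,-0.001,0,0,0,0,0.026]
    - [0,0,0,0,0,0,0.034]
    - [0,0,0,0,0,0,0.034]
    - [0,0,0,0,0,0,0.034]
    - [0,-0.015,0,0,0,0,0.034]
    - [0,-0.04,0,0,0,0,0.034]
    - [0,-0.045,0,0,0,0,0.05]
    - [0,-0.045,0,0,0,0,0.05]
    - [0,-0.03,0,0,0,0,0.05]
    - [0,0,0,0,0,0,0.05]

```text
clock: 30.0
eef_pos: [0.4542, 0.2202, 0.1984]
tool_rot: [-1.564, 0.078, -0.087]
contact_force: [-0.2, 0.7, 1.3]
gripper_width: 0.0501
```

Run:
```python
from wshot import *
shot("w10")
plan([.661,.138,.195],-6)
```

```text
N=5 row [0.0431, 0.0003, -0.012] [-0.04, 0.0, 0.03] | now [0.4529 0.22   0.1963] yaw -6.0 w 0.05 clk 30.05 F [-0.3  0.1 -0.8]
```

View pics/w10.png

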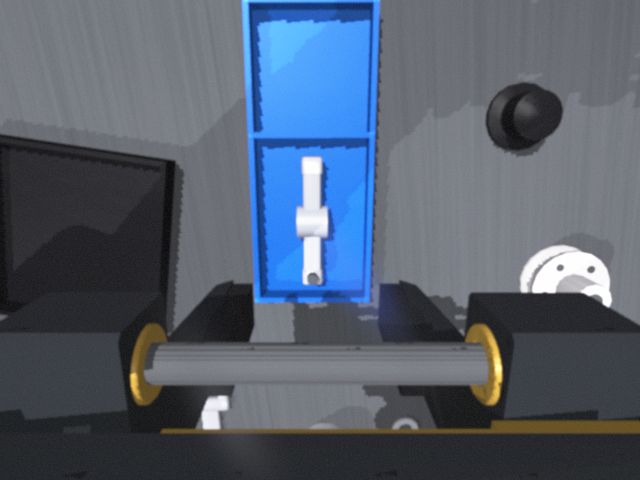

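Arm lies centred in the longer pocket (312,222). On to the pulley at top-view (268,156).

servo_tool:
  targets:
    - [0.0431,0,-0.012,0,0,0,0.055]
    - [0.0431,0,-0.012,0,0,0,0.055]
    - [0.0431,0,-0.012,0,0,0,0.055]
    - [0.0431,0,-0.012,0,0,0,0.055]
    - [0.0431,0,-0.012,0,0,0,0.055]
    - [0,0,0,0,0,0,0.055]
    - [0,0,0,0,0,0,0.055]
    - [0,0,0,0,0,0,0.055]

```text
clock: 30.85
eef_pos: [0.6585, 0.138, 0.1929]
tool_rot: [-1.569, 0.084, -0.079]
contact_force: [0.5, 0.2, -0.3]
gripper_width: 0.0548
```

Run:
```python
from wshot import *
p,d,c,W=shot("w11")
cc=(.661,.138)
for r,z0,z1 in ((.03,.046,.056),(.045,.018,.027)):
    m=(np.hypot(W[...,0]-cc[0],W[...,1]-cc[1])<r)&(W[...,2]>z0)&(W[...,2]<z1); P=W[m]
    print(len(P),P.mean(0),cv2.minEnclosingCircle(P[:,:2].astype(np.float32)))
plan([.661,.138,.0385],-6)
c=pickle.load(open("pics/w10c.pkl","rb"));W=cloud("wrist",np.load("pics/w10d.npy"),c)
for z0,z1 in ((.017,.04),(.024,.04)):
    m=(np.hypot(W[...,0]-.4525,W[...,1]-.219)<.057)&(W[...,2]>z0)&(W[...,2]<z1)&(abs(W[...,0]-.4525+(W[...,1]-.219)*-.105)<.02);P=W[m];print("arm",len(P),P.mean(0),cv2.minAreaRect(P[:,:2].astype(np.float32)*1000))
```

```text
1141 [0.66109096 0.14120166 0.05074735] ((0.6610724329948425, 0.14061248302459717), 0.014059064909815788)
3797 [0.66123903 0.14295223 0.02282226] ((0.6609574556350708, 0.1404850333929062), 0.03218642249703407)
N=4 row [0.0007, 0.0387, -0.0] [-0.01, 0.02, -0.03] | now [0.6586 0.1384 0.1933] yaw -5.9 w 0.0552 clk 30.9 F [ 0.2 -0.3 -0.1]
arm 2758 [0.45199525 0.22219627 0.02600995] ((451.64068603515625, 219.63162231445312), (103.32389831542969, 24.96184730529785), 84.08967590332031)
arm 2283 [0.45177536 0.22082631 0.02661045] ((451.6374206542969, 219.6112060546875), (102.28418731689453, 24.691146850585938), 84.38518524169922)
```

View pics/w11.png

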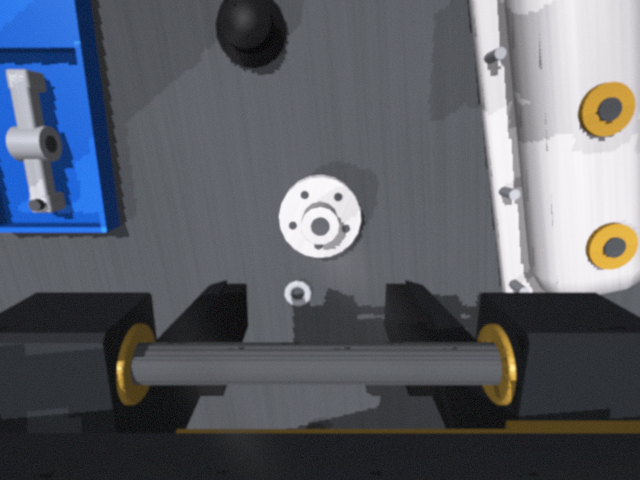

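servo_tool:
  targets:
    - [0.001,0.01,0.002,0,0,0,0.055]
    - [0,0.04,0,0,0,0,0.055]
    - [0,0.04,0,0,0,0,0.05]
    - [0,0.035,0,0,0,0,0.05]
    - [0,0.015,0,0,0,0,0.05]
    - [0,0.008,0,0,0,0,0.05]
    - [0,0,0,0,0,0,0.05]
    - [0,0,0,0,0,0,0.05]

```text
clock: 31.7
eef_pos: [0.6624, 0.1392, 0.0477]
tool_rot: [-1.569, 0.08, -0.084]
contact_force: [-0.9, -0.1, 0.0]
gripper_width: 0.0501
```

Run:
```python
from h import *
plan([.661,.1406,.0385],-6)
```

```text
N=1 row [-0.0016, 0.0092, 0.0012] [-0.04, 0.02, 0.14] | now [0.6624 0.1392 0.0477] yaw -6.0 w 0.0501 clk 31.7 F [-0.9 -0.1  0. ]
```

servo_tool:
  targets:
    - [0,0.005,0.001,0,0,0,0.05]
    - [0,0.0035,0,0,0,0,0.05]
    - [0,0,0,0,0,0,0.05]
    - [0,0,0,0,0,0,0.035]
    - [0,0,0,0,0,0,0.02]
    - [0,0,0,0,0,0,0.015]
    - [0,0,0,0,0,0,0.015]
    - [0,0,0,0,0,0,0.015]
    - [0,0,0,0,0,0,0.015]

```text
clock: 32.6
eef_pos: [0.6615, 0.14, 0.0377]
tool_rot: [-1.569, 0.082, -0.082]
contact_force: [-0.7, -0.1, 1.6]
gripper_width: 0.027
```

Run:
```python
from h import *
p,_,_=pose()
Tc=np.array([.4573,.265]); a=np.radians(-6.); M=np.array([[np.cos(a),-np.sin(a)],[np.sin(a),np.cos(a)]])
t=Tc+M@[0,.067]; print(t)
plan([t[0],t[1],.15],-6,frm=([p[0],p[1],.15],-6)); plan([*t,.15],-6)
```

```text
[0.46430341 0.33163297]
N=6 row [-0.036, 0.0, 0.0283] [0.0, 0.0, 0.0] | now [0.6615 0.14   0.15  ] yaw -6.0 w 0.027 clk 32.6 F [-0.7 -0.1  1.6]
N=7 row [-0.0309, -0.0161, 0.0243] [-0.0, 0.0, 0.0] | now [0.6615 0.14   0.0377] yaw -6.0 w 0.027 clk 32.6 F [-0.7 -0.1  1.6]
```

servo_tool:
  targets:
    - [0,-0.02,0,0,0,0,0.015]
    - [0,-0.045,0,0,0,0,0.015]
    - [0,-0.045,0,0,0,0,0.015]
    - [-0.036,0,0.0283,0,0,0,0.015]
    - [-0.036,0,0.0283,0,0,0,0.015]
    - [-0.036,0,0.0283,0,0,0,0.015]
    - [-0.036,0,0.0283,0,0,0,0.015]
    - [-0.036,0,0.0283,0,0,0,0.015]
    - [-0.036,0,0.0283,0,0,0,0.015]
    - [0,0,0,0,0,0,0.015]
    - [0,0,0,0,0,0,0.015]
    - [0,0,0,0,0,0,0.015]

```text
clock: 33.8
eef_pos: [0.4653, 0.3305, 0.1484]
tool_rot: [-1.569, 0.082, -0.084]
contact_force: [-0.4, 0.6, -2.3]
gripper_width: 0.0272
```

Run:
```python
from wshot import *
shot("w12")
plan([.4643,.3316,.0417],-6)
c=pickle.load(open("pics/w12c.pkl","rb"))
```

```text
N=3 row [-0.0005, 0.0355, 0.0004] [-0.0, -0.04, 0.02] | now [0.4655 0.3301 0.1482] yaw -6.1 w 0.027 clk 33.85 F [-0.3  1.1 -1.9]
```

View pics/w12.png

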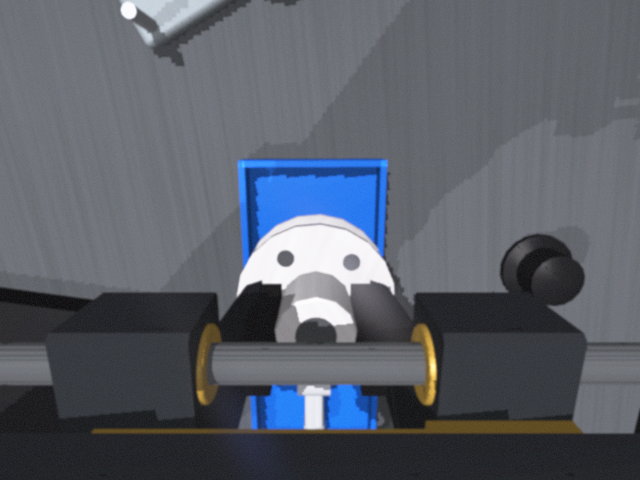

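Run:
```python
from wshot import *
c=pickle.load(open("pics/w12c.pkl","rb"))
Tc=np.array([.4573,.265]); a=np.radians(-6.); M=np.array([[np.cos(a),-np.sin(a)],[np.sin(a),np.cos(a)]])
for u,v in [(240,160),(388,160)]:
    P=pix("wrist",u,v,.022,c); print((u,v),P.round(4),(M.T@(P[:2]-Tc)).round(4))
print(M.T@(pose()[0][:2]-Tc))
```

```text
(240, 160) [0.4221 0.3853 0.022 ] [-0.0476  0.1159]
(388, 160) [0.517  0.3751 0.022 ] [0.0479 0.1157]
[0.00138918 0.06562622]
```

servo_tool:
  targets:
    - [-0.0005,0.02,0.0005,0,0,0,0.015]
    - [0,0.04,0,0,0,0,0.015]
    - [0,0.02,0,0,0,0,0.015]
    - [0,0.012,0,0,0,0,0.015]
    - [0,0.005,0,0,0,0,0.015]
    - [0,0,0,0,0,0,0.015]
    - [0,0,0,0,0,0,0.015]

```text
clock: 34.55
eef_pos: [0.4648, 0.3322, 0.0515]
tool_rot: [-1.568, 0.081, -0.084]
contact_force: [0.0, -0.0, -2.8]
gripper_width: 0.0273
```

servo_tool:
  targets:
    - [0,0.005,0,0,0,0,0.015]
    - [0,0.003,0,0,0,0,0.015]
    - [0,0.002,0,0,0,0,0.015]
    - [0,0,0,0,0,0,0.015]
    - [0,0,0,0,0,0,0.015]

```text
clock: 35.05
eef_pos: [0.4639, 0.3323, 0.0416]
tool_rot: [-1.568, 0.082, -0.082]
contact_force: [-3.5, -0.3, 9.9]
gripper_width: 0.0273
```

servo_tool:
  targets:
    - [0,0,0,0,0,0,0.028]
    - [0,0,0,0,0,0,0.04]
    - [0,0,0,0,0,0,0.044]
    - [0,0,0,0,0,0,0.044]
    - [0,-0.015,0,0,0,0,0.044]
    - [0,-0.04,0,0,0,0,0.044]
    - [0,-0.045,0,0,0,0,0.044]
    - [0,-0.045,0,0,0,0,0.044]
    - [0,-0.01,0,0,0,0,0.044]
    - [0,0,0,0,0,0,0.044]
    - [0,0,0,0,0,0,0.044]

```text
clock: 36.15
eef_pos: [0.463, 0.3319, 0.1948]
tool_rot: [-1.57, 0.083, -0.081]
contact_force: [-0.5, 0.0, -0.2]
gripper_width: 0.0437
```

Run:
```python
from wshot import *
p,d,c,W=shot("w13")
Tc=np.array([.4573,.265]); a=np.radians(-6.); M=np.array([[np.cos(a),-np.sin(a)],[np.sin(a),np.cos(a)]])
for nm,r,z0,z1 in (("hub",.03,.050,.06),("wheel",.04,.023,.031)):
    m=(np.hypot(W[...,0]-.464,W[...,1]-.332)<r)&(W[...,2]>z0)&(W[...,2]<z1); P=W[m]
    xy,rr=cv2.minEnclosingCircle(P[:,:2].astype(np.float32)); print(nm,len(P),P.mean(0),rr,"local",M.T@(np.array(xy)-Tc))
plan([.464,.25,.25],-6)
cv2.imwrite("pics/w13s.png",p[:,:,::-1])
```

```text
hub 1150 [0.46359929 0.33352456 0.05474938] 0.013947994448244572 local [-0.00084251  0.06810364]
wheel 3823 [0.46379128 0.33516103 0.02681801] 0.03213123604655266 local [-0.00078509  0.06796305]
N=3 row [0.0032, -0.0186, -0.027] [0.03, 0.01, -0.03] | now [0.4628 0.3316 0.1942] yaw -6.0 w 0.0443 clk 36.2 F [ 0.3 -0.3 -0.4]
```

View pics/w13.png

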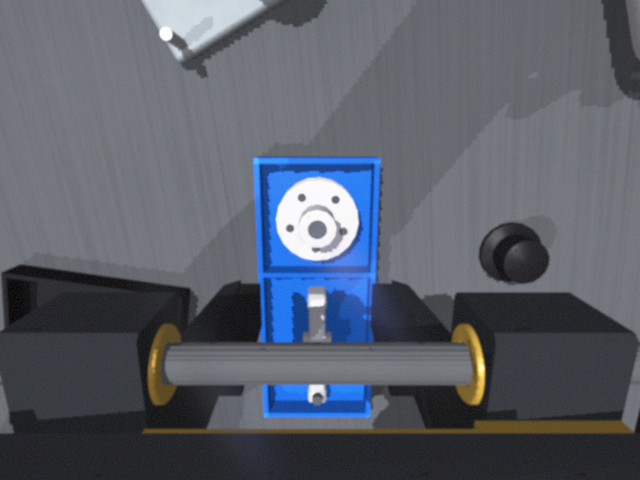

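Pulley sits at the centre of the shorter pocket, hub up. Final check with the fixed cameras (square tray, wide sleeve and short arm unmoved).

Run:
```python
from wshot import *
p,d=imaging.camera("top"); cv2.imwrite("pics/t2.png",p[:,:,::-1]); W=cloud("top",d)
s,_=imaging.camera("scene"); cv2.imwrite("pics/s2.png",s[:,:,::-1])
def enc(nm,cc,r,z0,z1):
    m=(np.hypot(W[...,0]-cc[0],W[...,1]-cc[1])<r)&(W[...,2]>z0)&(W[...,2]<z1); P=W[m]; 
    if len(P): print(nm,len(P),P.mean(0).round(4),cv2.minEnclosingCircle(P[:,:2].astype(np.float32)))
enc("wide",(.445,-.011),.04,.034,.046); enc("short",(.626,-.28),.06,.012,.04)
enc("sleeve",(.424,-.255),.025,.05,.066); enc("neck",(.4243,-.2548),.03,.022,.032); enc("plug",(.488,-.266),.025,.041,.055)
print(telemetry.sense()["clock"])
```

```text
wide 201 [ 0.439  -0.0084  0.0383] ((0.43949398398399353, -0.008241919800639153), 0.022083591669797897)
short 324 [ 0.6259 -0.2793  0.0205] ((0.624393105506897, -0.2793022096157074), 0.03277301415801048)
sleeve 99 [ 0.423  -0.2563  0.0578] ((0.42317479848861694, -0.25661683082580566), 0.013278238475322723)
neck 212 [ 0.4235 -0.2541  0.0264] ((0.42378997802734375, -0.2556566894054413), 0.025178691372275352)
plug 105 [ 0.4875 -0.2664  0.0465] ((0.4879531264305115, -0.26742836833000183), 0.011571518145501614)
36.3
```

View pics/t2.png

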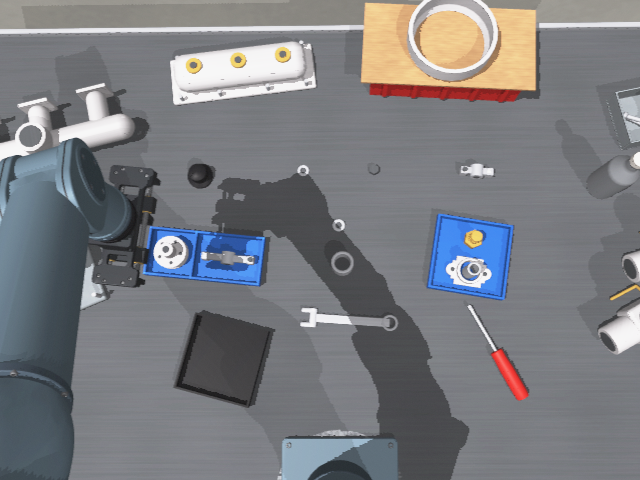

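View pics/s2.png

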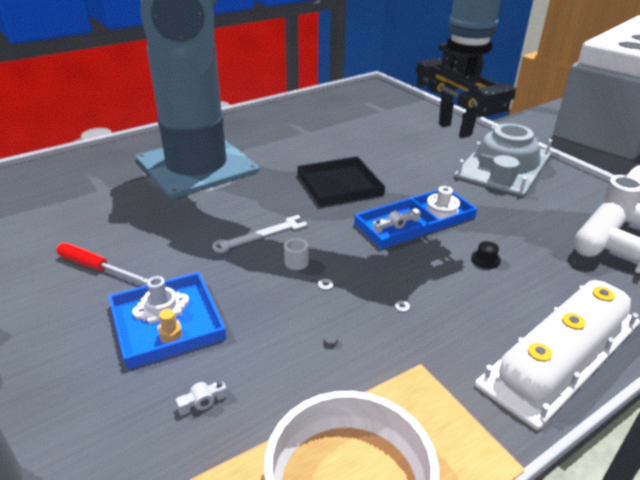

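Top view: plug (475,239) and collar with sleeve (470,270) are in the square tray. The pulley (172,252) and long arm (228,258) are in the divided tray. The wide sleeve (343,262) and short arm (477,170) have not moved, and the gripper is clear.

```bash
python3 -c "
from cell import order,telemetry
print(order.finish_job(), telemetry.sense()['clock'])"
```

```text
the job is handed in; nothing more can be done
the job is handed in; nothing more can be done
```

Both kits are made up and the job was handed in at about 36 s of the 118 s allowed; `finish_job` reports no verdict.

**Square tray:** I placed the collar on its flange, then stood the slim sleeve in its bore and the hex plug beside it.
- The sleeve is about 1 mm from the collar's axis.
- The plug is about 65 mm from the collar's axis, on its hex head.

**Divided tray:** I placed the long arm in the longer pocket and the pulley hub up in the shorter one.
- The arm lies flat and right way up, with its centre about 1 mm from the pocket's centre.
- The pulley is about 1 mm from its pocket's centre.

**Last checks:**
- Measured top heights fit every part resting on its tray floor.
- The wide sleeve and short arm measured within 1 mm of where they started.
- The gripper was open and about 140 mm clear of everything.
- The top and wrist cameras disagreed by 1–2 mm, as the calibration allows. No check failed.

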